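# Clamp a circuit board and hold the test slide at its mark

### The arm

A 6-joint arm with a two-finger parallel gripper is mounted at the origin on the work surface. World frame = base frame: x ahead of the robot, y to its left, z up, the work surface at z = 0. Lengths are in m, angles in degrees, forces in N, time in s.
With the tool pointing down it reaches from about 0.25 to 0.725 m from the base axis. Payload 9.7 kg.
Tool frame: the origin (TCP) lies at the very end of the fingers, on their centre line; the grasp point (between the pads) lies 19 mm behind it (bot.grip_point_offset is the distance from the TCP to the grasp point, in m); y points along the fingers, x is the direction in which the jaws open and shut, and the axes are right-handed (so a half turn about y gives the same grasp; the last joint's range is limited). The gripper opens to 85 mm and grips with 20 to 120 N. Pads are 22 mm wide; open, the fingers measure 114 mm over their backs; the gripper's body (76 mm by 85 mm) begins 54 mm behind the grasp point. The pads swing forward as they close: fully open they stand 13 mm farther back than shut.
Start: joints at [73.912, 4.979, 10.078, 95.1, 0, 90], TCP at [0.152, 0.528, 0.231] pointing down, gripper open.
Joint ranges: [-179.16, 179.16], [-48.56, 103.87], [-65.8, 70.77], [-126.05, 130.52], [-82.76, 87.17], [-180, 180]. Speed limits (degrees/s): [127.2, 127.2, 147.25, 180, 180, 180].

### API

Orientations are given as [roll, pitch, yaw] about the fixed x, y, z axes, in that order (R = Rz(yaw) Ry(pitch) Rx(roll)).
In Python, from workcell import bot gives the robot as it stands.
- The arm moves only by the shell command python3 -m inch 'ROWS' [FORCE]. ROWS is JSON, a list of rows, each a list of 3 entries, a list of its own where there are three numbers: the shift along the tool's x, y, z in mm, then the turn, a rotation vector about the tool's x, y, z in rad, then the finger opening in mm, from 0 to 85.4. In form: [[[x, y, z], [ax, ay, az], grip], ...]. A call has 1 to 20 rows; each row is the pose to reach, as a shift and turn from the pose measured when the call began, along the tool's axes at that moment; what a row does not reach only later rows make up. A row lasts 1/10 s, in which the tool goes at most 50 mm and 8.59 degrees, less where a joint would pass 70% of its speed; a pose out of reach is approached as far as the arm can. A call with a gripper value outside its range is refused whole. The fingers move at their own pace and stop on an object; FORCE is the grip in N (left out, the last holds). Time passes only in rows, so rows that repeat a pose let the fingers close. It gives the time, the measured TCP pose, the force and the opening at its end, in the units of the state.
- bot.get_obs(): the state, without advancing time (a new reading comes with each control period).
- bot.camera(name): name is "scene" or "top"; returns a dict with "frame" (420x560x3 uint8, red, green, blue), "mtx" (3x3 intrinsics, pixels), "k1" (the pictures are not rectified: a ray, as slopes to the right and down, at radius r is drawn at 1 + k1 r^2 times it, then the intrinsics apply), "origin" and "orientation" of the camera in the world. Camera axes: x right, y down, z forward; pixel columns grow to the right and rows downward; lengths in m; the calibration is good to about 2 mm. A picture is of the moment at which its call begins. There is no depth.
- bot.job_done(): hands the job in, once; it reports no verdict.
Trained networks look in a picture, given as the dict that the camera call returned (one of the last four; its "shot" number tells which), for a name from the list of things; names that differ only in an ending like _2 or _b are one class to them, and where a whole thing is asked for, a point or a joint stands for the part that bears it (a point fixed in the world has none). Each returns a list of dicts, best first, with "confidence" (0 to 1); they miss things now and then, are a little off and sometimes report something else, mostly with a low value. They report only what shows in the picture. A call takes as long as a camera call. They do not tell look-alikes from the thing itself.
- bot.search_frame(picture, name): "box" ([left, top, right, bottom] in pixels, round what is visible of it).
- bot.cut_out(picture, name): "region" (420x560 bool, what is visible of it) and "box" ([left, top, right, bottom] in pixels, round what is visible of it).
The state is a dict: "time": time; "q": joint angles; "qd": joint speeds; "joint_efforts": joint torques, N m; "ee_pos": TCP position; "tcp_rot": TCP orientation; "wrist_force": force on the tool from outside, world axes, zero at the start; "torque": the same for the moment, N m; "opening": finger opening in m.
Only numpy, scipy, OpenCV 4.12 (cv2) and the standard library are available. Lean on these libraries where they do the work, as an engineer would, in place of code of your own. Each camera call takes 0.05 s, during which the arm holds its last target. There are 200 camera calls.

### The job

Swing the red-knobbed toggle clamp over centre so that its rubber foot presses the circuit board down in its nest and stays there by itself. Then grip the black handle of the spring-return test slide, pull it out until the yellow pointer stands over the red band on the scale, and finish while still holding it there: do not let go. Leave the board in its nest and the things lying around undisturbed.

Things in the scene. Friction and masses are not known exactly. Their poses are not given: they have to be found in the camera images.
- fixture: dark steel base plate, 235 x 160 x 12 mm, fixed; origin on the bench; plate from x -140 to 95, y -80 to 80 mm; -x is the way the slide is pulled (roughly towards the robot). Blue board nest centred at (45, -10) mm, lips 7 mm above the plate. Aluminium spring guide block at x -12 to 3, y -28 to 28, up to z 42 mm. Two red clamp cheeks at x 31 to 59, y 47 to 69, up to z 64 mm
- clamp: steel toggle clamp arm; origin on its hinge, at (45, 56, 55) mm in the fixture's axes, hinge along x. Shut, its axes are the fixture's and the arm runs level along -y, 100 mm long, its rubber foot (18 mm across) 62 mm from the hinge, on the board. Starts thrown open 1.8 to 1.95 rad from shut (stop at 1.95), knob up and beyond the hinge on +y
- clamp_knob (a point): centre of the red ball knob, 30 mm across, on the clamp arm's end, at (0, -94, 22) mm in the clamp's axes; swings in the fixture's y-z plane, 97 mm from the hinge; z 77 mm shut, about 150 mm open. The solid steel arm (360 g) is over-centre: it falls open beyond about 1.4 rad from shut; short of that it falls shut and its weight presses the board with a few N. Moved with about 3 N at the knob
- board: green circuit board, 64 x 96 x 4 mm with parts up to 6 mm high on it, 60 g, lying loose in the nest with 1.5 mm play; origin at the centre of its underside, 12 mm above the bench when seated, its x and y along the fixture's
- puller: black upright handle of the spring-return slide: post 20 (x) x 30 (y) mm, from 6 to 56 mm above its origin, which lies on the plate's top under the post's middle (bench + 12 mm); axes as the fixture's. Home at fixture x -65, y 0; slides along fixture -x only, 70 mm at most. A 10 mm rod joins it to the guide block. Spring pulls it home: 4 N at home plus 180 N/m (13 N at 50 mm)
- pointer (a point): yellow tip of the pointer, 3 mm wide, fixed to the slide; (25, -55, 10) mm in the puller's axes; it moves along the white scale on the plate as the slide is pulled
- mark: red band on the white scale, 14 mm long along the fixture's x, 24 mm across, 2 mm thick, look only (touches nothing); origin at the middle of its underside, axes as the fixture's, 30 to 54 mm from the pointer's home position along the pull
- screwdriver: red-handled screwdriver, 160 mm long, lying loose; a bystander; origin under its middle
- meter: yellow multimeter lying on its back, 120 x 70 x 32 mm, loose; a bystander; origin at the centre of its underside
- spool: blue solder spool standing on its flange, 52 mm across, 40 mm high, loose; a bystander; origin at the centre of its underside
- flux: small jar, 36 mm across, 70 mm high, loose; a bystander; origin at the centre of its underside
Mind the look-alikes: they are no part of the job. There is more than one size of the board; the one meant has the size given above.

How it is judged (in metres and radians):
On the way, in this order (a step that is already met when the one before it is completed fails the run):
1. the clamp presses the board in its nest (over 1 N) while the slide is still home (within 10 mm) (contact force between clamp and board above 1 N and z of board in the frame of fixture below 0.0145 m and angle between the z axis of board and the z axis of fixture, either way round below 0.05 rad and x of puller in the frame of fixture above -0.075 m), for 0.3 s.
2. the slide is held out by the fingers with the pointer over the red band, the board still clamped (x of pointer in the frame of mark between -0.007 and 0.007 m and contact force between clamp and board above 1 N and contact force between the fingers and puller above 2 N), for 0.5 s.
At the end, for the whole second after the job is handed in: The fingers still hold the slide's handle (over 2 N) with the pointer over the red band (within 7 mm of the band's middle along the scale) and at rest, while the clamp, not touched by the fingers, presses the board with over 1 N, seated flat in its nest (within 2.5 mm of its height, 0.05 rad) (all of step 2 and z of board in the frame of fixture below 0.0145 m and angle between the z axis of board and the z axis of fixture, either way round below 0.05 rad and linear speed of puller below 0.01 m/s and contact force between the fingers and clamp below 0.5 N); the arm keeps its last pose, push and grip.
It fails at once if the screwdriver is moved more than 30 mm (distance of screwdriver from where it was at the start of the episode above 0.03 m).
It fails at once if the meter is moved more than 30 mm (distance of meter from where it was at the start of the episode above 0.03 m).
It fails at once if the spool is moved more than 30 mm (distance of spool from where it was at the start of the episode above 0.03 m).
It fails at once if the flux is moved more than 30 mm (distance of flux from where it was at the start of the episode above 0.03 m).
It fails at once if the board comes out of its nest (lifted more than 8 mm) (z of board in the frame of fixture above 0.02 m).
It also fails if it takes over 51 s, if anything falls off the work surface, if the arm or the gripper's body presses on something with over 40 N, if the wrist force passes 120 N, or if a joint passes its speed limit or range.

## Working session

There is one attempt and no reset: what is moved stays moved. The work goes in short steps, Python scripts to look and compute and a shell command to move; the robot and the scene stay as the last step left them, time stands still between calls to the robot, and variables do not carry over. Pictures are saved under pics/ and viewed, about 8 in all and at most 12, crops included, and the job is handed in when it is done.

```bash
mkdir -p pics; ls; cat > h.py <<'E'
import numpy as np, cv2
from workcell import bot
from scipy.spatial.transform import Rotation as R
def shot(n,f=None):
    c=bot.camera(n)
    if f: cv2.imwrite('pics/'+f,c['frame'][:,:,::-1])
    return c
def Rc(c):
    o=np.array(c['orientation'],float)
    return o if o.shape==(3,3) else R.from_euler('xyz',o,degrees=True).as_matrix()
def ray(c,uv):
    K=np.array(c['mtx'],float); d=(np.array(uv,float)-K[:2,2])/[K[0,0],K[1,1]]
    s=d.copy()
    for _ in range(30): s=d/(1+c['k1']*(s@s))
    return np.array(c['origin']),Rc(c)@np.r_[s,1]
def onz(c,uv,z):
    o,d=ray(c,uv); return o+d*(z-o[2])/d[2]
def proj(c,p):
    q=(np.array(p)-c['origin'])@Rc(c); s=q[:2]/q[2]; s=s*(1+c['k1']*(s@s))
    K=np.array(c['mtx']); return s*[K[0,0],K[1,1]]+K[:2,2]
def tri(c1,u1,c2,u2):
    A=[];b=[]
    for c,u in((c1,u1),(c2,u2)):
        o,d=ray(c,u); d/=np.linalg.norm(d); M=np.eye(3)-np.outer(d,d); A.append(M);b.append(M@o)
    return np.linalg.lstsq(np.vstack(A),np.hstack(b),rcond=None)[0]
E
python3 - <<'E'
from h import *
s=shot('scene','s0.png');t=shot('top','t0.png')
for c in(s,t):
    print(c['origin'],c['orientation'],c['k1'],np.array(c['mtx']).round(1).tolist())
    for n in 'fixture clamp clamp_knob board puller pointer mark screwdriver meter spool flux'.split():
        print(n,[(np.round(d['box']).astype(int).tolist(),round(d['confidence'],2)) for d in bot.search_frame(c,n)[:3]])
print(bot.get_obs())
E
```

```text
pics
[0.99645117 0.70992239 1.03544503] [-139.88903932    0.79890167  152.12879801] -0.1343532354969979 [[530.1, 0.0, 274.3], [0.0, 530.1, 224.3], [0.0, 0.0, 1.0]]
fixture [([254, 196, 360, 280], 0.69), ([207, 137, 219, 164], 0.36)]
clamp [([295, 229, 329, 255], 0.91), ([250, 197, 363, 282], 0.42)]
clamp_knob [([295, 228, 326, 253], 0.84)]
board [([210, 268, 246, 297], 0.77), ([265, 230, 300, 267], 0.71), ([197, 178, 242, 216], 0.59)]
puller [([298, 209, 328, 230], 0.8), ([207, 138, 220, 163], 0.67)]
pointer [([298, 208, 325, 233], 0.62)]
mark [([304, 206, 310, 214], 0.61)]
screwdriver [([260, 122, 271, 159], 0.69)]
meter [([378, 300, 444, 351], 0.77), ([299, 206, 327, 231], 0.34)]
spool [([333, 342, 363, 369], 0.63)]
flux [([208, 138, 220, 166], 0.59), ([261, 228, 299, 264], 0.4), ([334, 342, 362, 371], 0.17)]
[0.53594309 0.00864185 1.104039  ] [-175.15722612   -0.90695589  -88.71212588] 0.04665719845374808 [[481.2, 0.0, 284.2], [0.0, 481.2, 214.5], [0.0, 0.0, 1.0]]
fixture [([211, 192, 324, 304], 0.97)]
clamp [([208, 215, 254, 234], 0.94), ([212, 192, 324, 305], 0.71)]
clamp_knob [
[... 372 characters left out ...]
, 215], 0.76)]
flux [([429, 206, 457, 218], 0.91)]
{'time': 1.2, 'q': array([ 7.39127582e+01,  4.97930181e+00,  1.00798063e+01,  9.50990803e+01,
       -2.03574814e-04,  9.00012559e+01]), 'qd': array([ 0.08704416, -0.0023844 , -0.01107949, -0.07307692, -0.0426552 ,
        0.01364347]), 'joint_efforts': array([ 5.18336892e-04, -5.20090234e+01,  4.64873993e+01,  1.38468156e-03,
        1.00306115e-04, -1.13638379e-06]), 'ee_pos': array([0.15240911, 0.52847173, 0.23129456]), 'tcp_rot': array([-9.00002035e+01, -1.42414562e-03,  7.39115024e+01]), 'wrist_force': array([ 0.05620342, -0.22479383,  0.8365905 ]), 'torque': array([ 0.01677387, -0.03608262,  0.01335052]), 'opening': 0.0855107608357177}
```

View pics/s0.png

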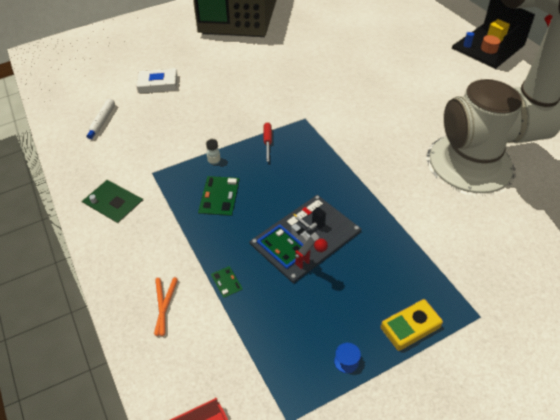

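View pics/t0.png

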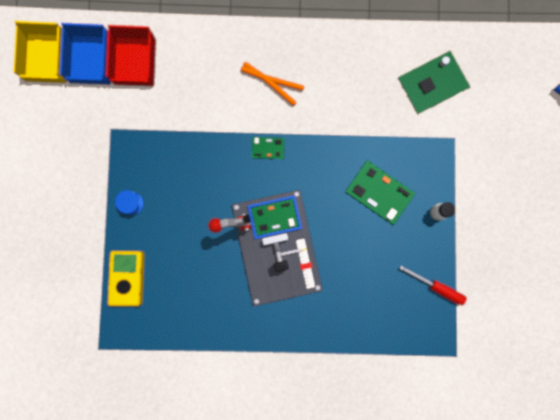

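The scene view shows the fixture at about (305,238). The top view shows its plate at (212-324, 192-304), with the red knob thrown open at (215,225), the nest board at (275,217), the black handle at (279,256) and the scale at (305,265).

There are three boards in the top view: (275,217) in the blue nest, a small one at (268,149) and a larger one at (380,192). The one in the nest is the one meant. I'll confirm that in an enlarged crop.

```bash
python3 - <<'E'
from h import *
c=shot('top')
f=c['frame'][185:313,195:340]
cv2.imwrite('pics/t1.png',cv2.resize(f[:,:,::-1],None,fx=5,fy=5,interpolation=cv2.INTER_CUBIC)[:600])
E
```

```text
(no output)
```

View pics/t1.png

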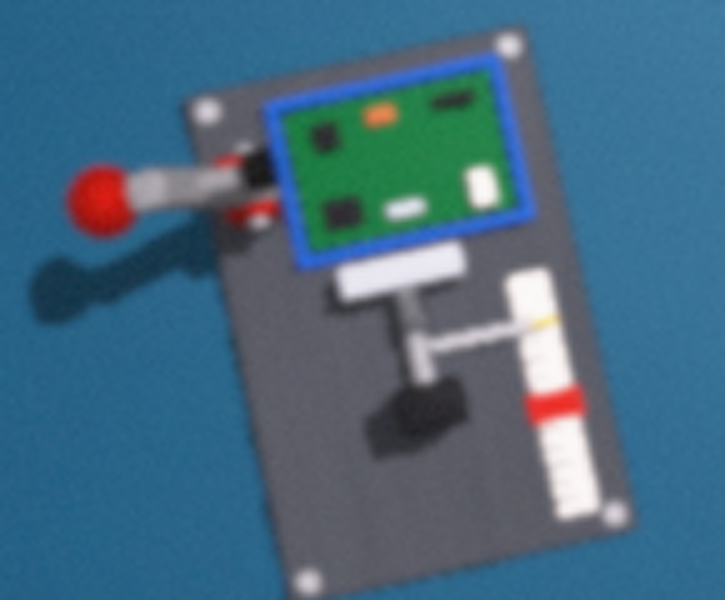

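The crop shows the nest board as a 64x96-proportioned board inside the blue lips, so it is the right one. Plate corners in crop pixels are near (185,97), (522,25), (634,525) and (290,600). The pointer tip is at (545,322), the red band's middle at (556,405), the knob at (102,200) and the handle top at about (435,400).

```bash
cat >> h.py <<'E'
def full(p): return (np.array(p,float)+.5)/5-.5+[195,185]
E
python3 - <<'E'
from h import *
from scipy.optimize import least_squares
t=bot.camera('top'); s=bot.camera('scene')
P=[(95,80),(95,-80),(-140,-80),(-140,80)]
px=[full(p) for p in [(185,97),(522,25),(634,525),(290,600)]]
W=[onz(t,p,.012)[:2]*1000 for p in px]; print(np.round(W,1))
print([np.linalg.norm(W[i]-W[(i+1)%4]).round(1) for i in range(4)])
def T(v,p):
    a=v[2]; return np.array([[np.cos(a),-np.sin(a)],[np.sin(a),np.cos(a)]])@p[:2]+v[:2]
r=least_squares(lambda v:np.ravel([T(v,np.array(p))-w for p,w in zip(P,W)]),[500,0,.2]);v=r.x
print('fixture',v[:2],np.degrees(v[2]),r.fun.round(1))
inv=lambda w:np.array([[np.cos(v[2]),np.sin(v[2])],[-np.sin(v[2]),np.cos(v[2])]])@(w[:2]*1000-v[:2])
for n,p,z in(('mark',(556,405),.015),('pointer',(545,322),.022),('handle',(440,400),.068),('nest',(400,162),.018)):
    print(n,inv(onz(t,full(p),z)).round(1))
# check in scene: project features
F=lambda x,y,z:np.r_[T(v,np.array([x,y]))/1000,z/1000]
for n,p in dict(handle=(-65,0,68),pointer=(-40,-55,22),nest=(45,-10,18),knobopen=(45,56+94*0,150)).items(): print(n,proj(s,F(*p)).round(1),proj(t,F(*p)).round(1))
d=bot.cut_out(s,'clamp_knob')[0]; 
def red(c,b):
    f=c['frame'].astype(int); m=(f[...,0]>120)&(f[...,1]<70)&(f[...,2]<70); M=np.zeros_like(m);M[b[1]:b[3],b[0]:b[2]]=1
    n,l,st,ce=cv2.connectedComponentsWithStats((m&M).astype(np.uint8)); i=1+np.argmax(st[1:,4]); return ce[i],st[i]
a,sa=red(s,(285,225,335,275));b,sb=red(t,(200,210,235,240));print(a,sa,b,sb)
k=tri(s,a,t,b);print('knob',k,inv(k),proj(s,k),proj(t,k))
h=inv(k)[1]-56;zz=k[2]*1000-55
print('theta',(np.pi-np.arctan2(zz,h)) + np.arctan2(-22,94) if 0 else (np.arctan2(22,-94)-np.arctan2(zz,h)), 'r',np.hypot(h,zz))
# mark in scene
for z in(12.5,14):
  print('mark pix', proj(s,F(-80,-55,z)))
E
```

```text
[[650.1 113.7]
 [686.9 -39.1]
 [461.6 -93.9]
 [425.1  59.6]]
[np.float64(157.2), np.float64(231.9), np.float64(157.8), np.float64(231.4)]
fixture [577.80551703  15.3349767 ] 13.559170317453168 [ 1.3  1.6  2.  -1.  -1.1 -1.3 -2.2  0.7]
mark [-78.7 -56.2]
pointer [-41.3 -59. ]
handle [-64.3  -5.2]
nest [ 43.2 -10.6]
handle [318.5 212.1] [280.3 265.4]
pointer [295.3 217. ] [301.8 248.8]
nest [282.2 246.2] [274.2 216.3]
knobopen [302.4 226.9] [241.3 217.9]
[319.70731707 243.07317073] [315 239  11   9  82] [214.72131148 224.86065574] [209 219  13  13 122]
knob [0.59453627 0.13280838 0.14322487] [ 43.80601548 110.27670739] [320.15082357 243.09607798] [214.9978659  224.47100902]
theta 1.8924192774950066 r 103.58372720530528
mark pix [306.63449342 211.51937719]
mark pix [306.65339639 211.13302602]
```

```bash
python3 -m inch '[[[-130,10,-268],[0,0.5,0],60],[[-260,41,-537],[0,1.053,0],60],[[-260,41,-537],[0,1.053,0],60],[[-260,41,-537],[0,1.053,0],60],[[-260,41,-537],[0,1.053,0],60],[[-260,41,-537],[0,1.053,0],60],[[-260,41,-537],[0,1.053,0],60],[[-260,41,-537],[0,1.053,0],60],[[-260,41,-537],[0,1.053,0],60],[[-260,41,-537],[0,1.053,0],60],[[-260,41,-537],[0,1.053,0],60],[[-260,41,-537],[0,1.053,0],60],[[-260,41,-537],[0,1.053,0],60],[[-260,41,-537],[0,1.053,0],60],[[-260,41,-537],[0,1.053,0],60],[[-260,41,-537],[0,1.053,0],60]]' 20
python3 - <<'E'
from h import *
o=bot.get_obs();print(o['q'].round(1),o['ee_pos'],o['tcp_rot'],o['opening'],o['wrist_force'],o['time'])
s=shot('scene')
t=shot('top')
a=cv2.resize(s['frame'][170:290,245:385],None,fx=4,fy=4,interpolation=2);b=cv2.resize(t['frame'][185:305,175:235+20],None,fx=4,fy=4,interpolation=2)[:480]
cv2.imwrite('pics/m.png',np.hstack([a,b[:,:240]])[:,:,::-1])
E
```

```text
time: 3.0
ee_pos: [0.5957, 0.1308, 0.1909]
tcp_rot: [-90.0, -0.0, 13.7]
wrist_force: [0.5, 0.2, 0.2]
opening: 0.0601
[12.4 12.7 14.2 91.5  0.  88.7] [0.59574262 0.13081491 0.19086213] [-8.99955854e+01 -3.83579815e-02  1.36616907e+01] 0.06013352827978798 [0.50955012 0.23650643 0.17546878] 3.0
```

View pics/m.png

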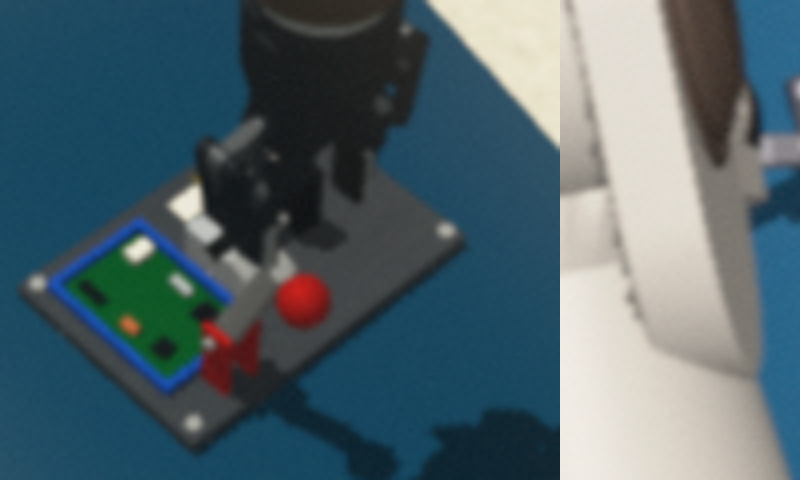

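The view shows the fingers astride the red knob's column from above, with the knob at crop (302,300). I'll go down and grip the ball.

```bash
python3 -m inch '[[[0,25,0],[0,0,0],60],[[0,50,0],[0,0,0],60],[[0,73,0],[0,0,0],60],[[0,73,0],[0,0,0],60],[[0,73,0],[0,0,0],30],[[0,73,0],[0,0,0],20],[[0,73,0],[0,0,0],20],[[0,73,0],[0,0,0],20],[[0,73,0],[0,0,0],20]]' 20; python3 - <<'E'
from h import *
t=np.linspace(0,1,1)
F=np.array([577.8,15.3]);a=np.radians(13.56)
o=bot.get_obs();p=o['ee_pos']*1000;d=p[:2]-F
print(o['tcp_rot'],'fixture xy',d@[np.cos(a),np.sin(a)],d@[-np.sin(a),np.cos(a)],p[2],o['opening'])
E
```

```text
time: 4.0
ee_pos: [0.5947, 0.1308, 0.12]
tcp_rot: [-90.0, 0.0, 13.7]
wrist_force: [-11.9, -2.0, 7.4]
opening: 0.0286
[-8.99765532e+01  4.57248554e-03  1.36836209e+01] fixture xy 43.55213192684721 108.33572633216822 120.00391495161108 0.028629203216943944
```

Gripped at an opening of 28.6 mm, near the ball's 30 mm equator. Next I follow the arc about the hinge, with tool z along fixture +y and tool y pointing down.

```bash
python3 -m inch '[[[0,-5,-9],[0,0,0],20],[[0,-9,-18],[0,0,0],20],[[0,-12,-28],[0,0,0],20],[[0,-14,-38],[0,0,0],20],[[0,-15,-48],[0,0,0],20],[[0,-15,-58],[0,0,0],20],[[0,-13,-68],[0,0,0],20],[[0,-11,-78],[0,0,0],20],[[0,-8,-88],[0,0,0],20],[[0,-8,-88],[0,0,0],20]]' 20; python3 - <<'E'
from h import *
F=np.array([577.8,15.3]);a=np.radians(13.56)
o=bot.get_obs();p=o['ee_pos']*1000;d=p[:2]-F
print(o['tcp_rot'],'fixture xy',d@[np.cos(a),np.sin(a)],d@[-np.sin(a),np.cos(a)],p[2],o['opening'],o['torque'])
s=shot('scene')
cv2.imwrite('pics/m2.png',cv2.resize(s['frame'][150:300,230:390],None,fx=4,fy=4,interpolation=2)[:,:,::-1])
E
```

```text
time: 5.0
ee_pos: [0.6161, 0.0431, 0.1289]
tcp_rot: [-90.1, -0.1, 13.6]
wrist_force: [-3.7, -3.3, 5.4]
opening: 0.0287
[-9.00682952e+01 -5.18051188e-02  1.35729084e+01] fixture xy 43.78299240487986 18.03180554172004 128.8545190005651 0.028688002297631424 [-0.5185032   0.79827785  0.07733542]
```

View pics/m2.png

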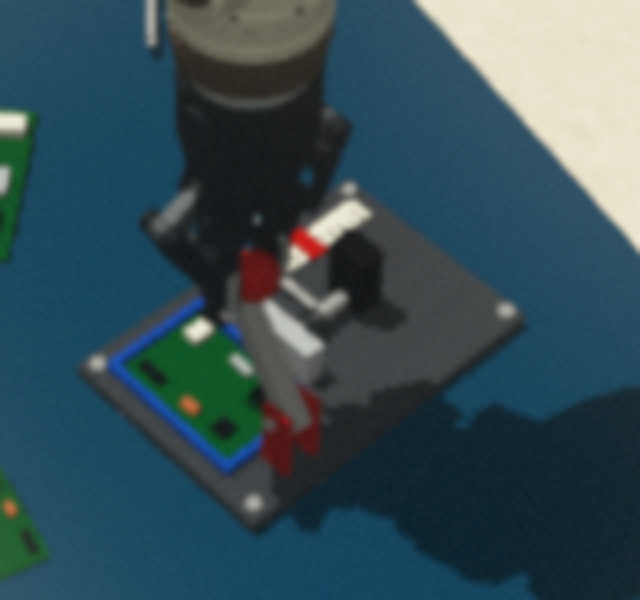

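The knob, at crop (258,275), is in the grip and past centre. I'll continue down the arc and release just above shut.

```bash
python3 -m inch '[[[0,5,-8],[0,0,0],20],[[0,10,-17],[0,0,0],20],[[0,16,-25],[0,0,0],20],[[0,23,-32],[0,0,0],20],[[0,31,-39],[0,0,0],20],[[0,39,-45],[0,0,0],20],[[0,48,-50],[0,0,0],20],[[0,54,-52],[0,0,0],20],[[0,59,-54],[0,0,0],20],[[0,59,-54],[0,0,0],20],[[0,59,-54],[0,0,0],60],[[0,59,-54],[0,0,0],60],[[0,59,-54],[0,0,0],60],[[0,59,-54],[0,0,0],60]]' 20; python3 - <<'E'
from h import *
F=np.array([577.8,15.3]);a=np.radians(13.56)
o=bot.get_obs();p=o['ee_pos']*1000;d=p[:2]-F
print(o['tcp_rot'],'fixture xy',d@[np.cos(a),np.sin(a)],d@[-np.sin(a),np.cos(a)],p[2],o['opening'],o['wrist_force'])
s=shot('scene')
cv2.imwrite('pics/m3.png',cv2.resize(s['frame'][150:300,230:390],None,fx=4,fy=4,interpolation=2)[:,:,::-1])
E
```

```text
time: 6.45
ee_pos: [0.6289, -0.0087, 0.0701]
tcp_rot: [-90.0, -0.1, 13.6]
wrist_force: [0.3, 0.3, 0.9]
opening: 0.0602
[-9.00455746e+01 -7.31337342e-02  1.36039556e+01] fixture xy 44.053246901942984 -35.34347499168789 70.13343379794576 0.060219208423249654 [0.253985   0.30953332 0.86681067]
```

View pics/m3.png

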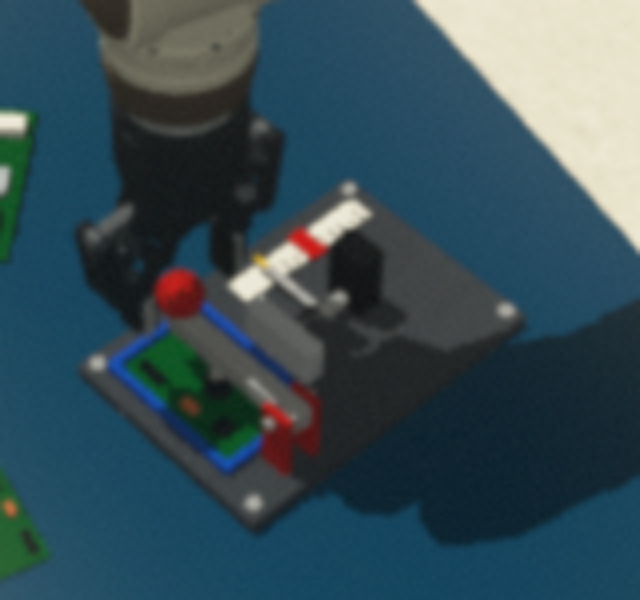

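The clamp is shut: the arm lies level over the board and the knob, at crop (180,293), is free between the open fingers. Next I go up, turn 90° and move over the handle.

```bash
python3 -m inch '[[[0,-40,0],[0,0,0],60],[[0,-80,0],[0,0,0],60],[[-20,-80,8],[0,-0.3,0],60],[[-110,-80,35],[0,-1.571,0],60],[[-110,-80,35],[0,-1.571,0],60],[[-110,-80,35],[0,-1.571,0],60],[[-110,-80,35],[0,-1.571,0],60],[[-110,-80,35],[0,-1.571,0],60],[[-110,-80,35],[0,-1.571,0],60],[[-110,-80,35],[0,-1.571,0],60],[[-110,-80,35],[0,-1.571,0],60],[[-110,-80,35],[0,-1.571,0],60],[[-110,-80,35],[0,-1.571,0],60],[[-110,-80,35],[0,-1.571,0],60],[[-110,-80,35],[0,-1.571,0],60]]' 20; python3 - <<'E'
from h import *
F=np.array([577.8,15.3]);a=np.radians(13.56)
o=bot.get_obs();p=o['ee_pos']*1000;d=p[:2]-F
print(o['q'].round(1),o['tcp_rot'],'fixture xy',d@[np.cos(a),np.sin(a)],d@[-np.sin(a),np.cos(a)],p[2],o['opening'],o['wrist_force'])
s=shot('scene')
for n in('puller','clamp_knob','pointer','mark'):print(n,[(np.round(x['box']),round(x['confidence'],2)) for x in bot.search_frame(s,n)[:2]])
print('tcp px',proj(s,o['ee_pos']))
cv2.imwrite('pics/m4.png',cv2.resize(s['frame'][150:300,230:390],None,fx=4,fy=4,interpolation=2)[:,:,::-1])
E
```

```text
time: 8.0
ee_pos: [0.5137, -0.0005, 0.15]
tcp_rot: [-90.1, 0.1, 103.5]
wrist_force: [0.4, 1.3, 0.2]
opening: 0.0603
[ -0.   -1.   -5.   85.9  -0.  -13.5] [-9.00813722e+01  5.00132653e-02  1.03482006e+02] fixture xy -66.06767766052687 -0.3495466096490411 150.0493027057344 0.06030150419338167 [0.41200176 1.33097346 0.15136299]
puller [(array([296., 210., 329., 232.]), 0.82)]
clamp_knob [(array([307., 209., 324., 233.]), 0.66)]
pointer [(array([297., 207., 323., 230.]), 0.65)]
mark [(array([303., 207., 310., 214.]), 0.36)]
tcp px [320.49386678 188.30983677]
```

View pics/m4.png

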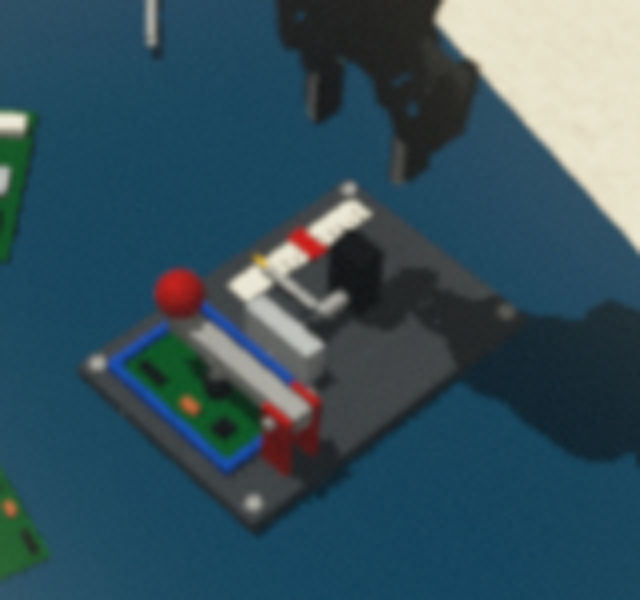

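Clamp still shut with the gripper away (knob at crop (180,293)). The open fingers, midpoint about (360,148), are above the handle top at (357,243). I'll go down, grip, and measure the pointer-to-band distance.

```bash
python3 -m inch '[[[0,40,0],[0,0,0],60],[[0,75,0],[0,0,0],60],[[0,100,0],[0,0,0],60],[[0,117,0],[0,0,0],60],[[0,117,0],[0,0,0],60],[[0,117,0],[0,0,0],25],[[0,117,0],[0,0,0],15],[[0,117,0],[0,0,0],15],[[0,117,0],[0,0,0],15],[[0,117,0],[0,0,0],15]]' 70; cat >> h.py <<'E'
def fx(w):
    F=np.array([577.8,15.3]);a=np.radians(13.56);d=np.array(w[:2])*1000-F
    return np.array([d@[np.cos(a),np.sin(a)],d@[-np.sin(a),np.cos(a)]]).round(1)
def meas(c,roi):
    x0,y0,x1,y1=roi; f=c['frame'].astype(float); h={}
    r,g,b=[f[y0:y1,x0:x1,i] for i in range(3)]
    for n,w,z in(('red',np.clip(r-1.5*np.maximum(g,b)-20,0,None),.0145),('yel',np.clip(np.minimum(r,g)-b-45,0,None),.022)):
        Y,X=np.mgrid[y0:y1,x0:x1]
        if w.sum()<1: h[n]=None;continue
        uv=np.array([(X*w).sum(),(Y*w).sum()])/w.sum(); h[n]=(uv.round(1).tolist(),int((w>0).sum()),fx(onz(c,uv,z)).tolist())
    return h
E
python3 - <<'E'
from h import *
o=bot.get_obs();print(fx(o['ee_pos']),o['ee_pos'],o['opening'],o['wrist_force'])
s=shot('scene');t=shot('top')
print('scene',meas(s,(288,203,315,225)));print('top',meas(t,(296,240,316,280)))
E
```

```text
time: 9.25
ee_pos: [0.5146, -0.0006, 0.0346]
tcp_rot: [-90.2, 0.1, 103.6]
wrist_force: [-1.5, 0.3, 5.5]
opening: 0.0294
[-65.2  -0.6] [ 0.51460169 -0.00055527  0.03457175] 0.02936936549593689 [-1.54485031  0.34927322  5.54560339]
scene {'red': ([305.7, 210.0], 34, [-80.5, -59.2]), 'yel': ([294.8, 214.8], 8, [-43.9, -61.1])}
top {'red': None, 'yel': None}
```

Gripped at 29.4 mm on the 30 mm post. Pointer to band is about 37 mm by both cameras, so I pull 37 mm (tool +z).

```bash
python3 -m inch '[[[0,0,6],[0,0,0],15],[[0,0,12],[0,0,0],15],[[0,0,18],[0,0,0],15],[[0,0,24],[0,0,0],15],[[0,0,30],[0,0,0],15],[[0,0,35],[0,0,0],15],[[0,0,37],[0,0,0],15],[[0,0,37],[0,0,0],15],[[0,0,37],[0,0,0],15],[[0,0,37],[0,0,0],15]]' 70
python3 - <<'E'
from h import *
o=bot.get_obs();print(fx(o['ee_pos']),o['opening'],o['wrist_force'])
s=shot('scene');t=shot('top')
print('scene',meas(s,(288,203,320,225)))
a=cv2.resize(s['frame'][195:255,265:345],None,fx=7,fy=7,interpolation=2);b=cv2.resize(t['frame'][240:300,290:320],None,fx=7,fy=7,interpolation=2)
cv2.imwrite('pics/m5.png',np.hstack([a,b])[:,:,::-1])
E
```

```text
time: 10.35
ee_pos: [0.4799, -0.0091, 0.0347]
tcp_rot: [-90.4, 0.1, 103.6]
wrist_force: [10.3, 2.4, -9.2]
opening: 0.0289
[-100.8   -0.8] 0.028948856498105923 [10.34620015  2.44749359 -9.18096685]
scene {'red': ([305.0, 210.7], 19, [-77.5, -58.7]), 'yel': ([304.8, 207.9], 7, [-79.1, -61.1])}
```

View pics/m5.png

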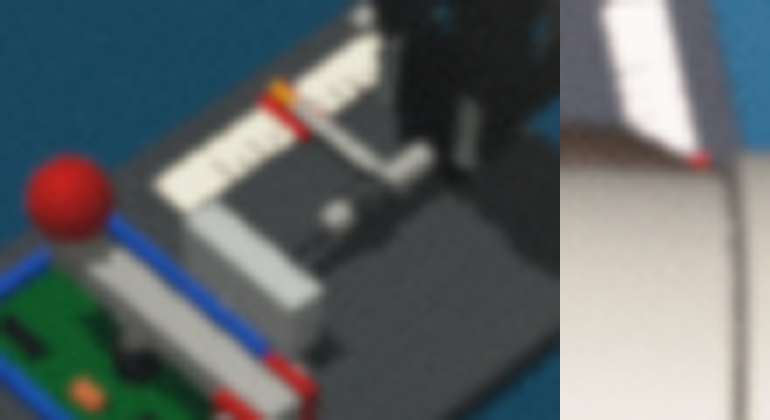

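The pointer tip, at crop (280,92), is over the red band, which runs from about (262,100) to (308,132). It measures about 1–1.5 mm short of the middle. I'll pull 1.5 mm more and check, holding for over 0.5 s.

```bash
python3 -m inch '[[[0,0,2],[0,0,0],15],[[0,0,2.5],[0,0,0],15],[[0,0,2.5],[0,0,0],15],[[0,0,2.5],[0,0,0],15],[[0,0,2.5],[0,0,0],15],[[0,0,2.5],[0,0,0],15],[[0,0,2.5],[0,0,0],15],[[0,0,2.5],[0,0,0],15],[[0,0,2.5],[0,0,0],15],[[0,0,2.5],[0,0,0],15]]' 70
python3 - <<'E'
from h import *
for i in range(3):
    s=shot('scene');o=bot.get_obs();m=meas(s,(288,203,320,225));print(o['time'],fx(o['ee_pos']),o['opening'],o['wrist_force'].round(1),m['yel'])
f=s['frame'].astype(int);q=(f[...,0]>110)&(f[...,1]<70)&(f[...,2]<70);q[:,:262]=0;q[:205]=0;q[250:,]=0;q[:,295:]=0
ys,xs=np.nonzero(q);print('knob px',xs.mean(),ys.mean())
a=np.radians(13.56);w=np.array([577.8,15.3])+[45*np.cos(a)+38*np.sin(a),45*np.sin(a)-38*np.cos(a)]
for z in(77,80,85):print('predicted shut knob',proj(s,np.r_[w,z]/1000))
E
```

```text
time: 11.45
ee_pos: [0.4786, -0.0094, 0.0347]
tcp_rot: [-90.5, 0.1, 103.6]
wrist_force: [10.4, 1.9, -9.6]
opening: 0.0293
11.5 [-102.2   -0.8] 0.02895825482330613 [11.4  2.6 -9.4] ([305.4, 207.7], 8, [-80.6, -60.7])
11.55 [-102.2   -0.8] 0.02910919996046847 [11.2  1.2 -9.1] ([305.4, 207.7], 8, [-80.6, -60.6])
11.6 [-102.2   -0.8] 0.028940445280731003 [10.8  3.2 -8.8] ([305.4, 207.7], 9, [-80.6, -60.7])
knob px 273.9268292682927 221.85365853658536
predicted shut knob [274.2446744  223.98968688]
predicted shut knob [274.22683826 223.17064415]
predicted shut knob [274.19696583 221.79888617]
```

The pointer is at fixture x −80.6 and the band's middle at −80.5. The load of about 11 N matches the spring at 37 mm of pull, everything is steady, and the clamp knob is where it should be when shut. Handing in.

```bash
python3 -c "
from workcell import bot
print(bot.job_done())"
```

```text
the job is handed in; nothing more can be done
None
```

I shut the toggle clamp onto the board, then pulled the test slide out until the pointer stood over the red band. I handed in with the fingers still gripping the handle, at about 11.6 s of the 51 s allowed. The system gives no verdict, so these are my own last checks:

- **Clamp:** I swung the knob over centre in the gripper, let it go just above shut, and moved the gripper away. It stayed shut by itself in later pictures. The knob showed about 2 px above where I predicted it for shut. I put that down to the camera calibration, but I had no way to read the force on the board directly.
- **Slide:** The pointer measured −80.6 mm along the fixture against −80.5 mm for the band's middle; the tolerance is 7 mm. That used the scene camera only, because the arm hid nearly all of the band from the top camera at the end.
- **Hold:** The handle was steady over three readings. The grip was set to 70 N with the fingers 29 mm apart on the 30 mm post. The pull of about 11 N matches the spring at 37 mm.
- **Surroundings:** The arm stayed well above the loose items, and I saw no contact with them. I did not measure their positions again at the end.

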